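Put the fallen spice jar back in the rack

TASK

Stand the fallen spice jar upright on the worktop, in front of the empty bay of the spice rack, and let go of it there. Then push it from behind, low down, along the worktop into that bay until it is fully home, touching both converging guides and upright. Leave the rack's other two jars and the things around where they are.

Things in the scene. Friction and masses are not known exactly. Their poses are not given: they have to be found in the camera images.
- fallen_jar: the glass spice jar with dark cap lying on its side on the worktop, nearer the robot than the rack, cap roughly to the robot's left. Plain cylinder, 41 mm in diameter, 105 mm long (cap: top 20 mm), 80 to 150 g. Origin: centre of its foot; z axis from foot to cap. It can roll. Standing, it topples when pushed higher than about 25 mm above its foot.
- bay_pad: thin flat cork pad on the worktop (36 mm wide, 1 mm high, no obstacle) in the rack's one empty bay (any of the three). Origin: where the centre of the jar's foot is when home. x axis: straight into the bay (push direction), y left, z up. The bay's two guides, 55 mm high and 60 degrees apart, are 67 mm apart at their rounded front ends, 25 mm before home; a jar stops against both.
- rack: fixed wooden rack, 265 mm wide, 165 mm high, from 25 mm in front of its origin to 48 mm behind. Origin: home point of the middle bay, on the worktop; x into the rack, y left. Three bays 82 mm apart, open in front, no floor. A shelf board over them (underside 122 mm up, rail to 146 mm) reaches 10 mm forward of the home points (end panels 14 mm), so a jar cannot be lowered in.
- other_jar_1: another spice jar like the fallen one, standing in one of the other bays; origin at the centre of its foot
- other_jar_2: another spice jar like the fallen one, standing in one of the other bays; origin at the centre of its foot
- tub: yoghurt tub, 72 mm wide, 71 mm high, standing on the worktop at its front right corner; bystander; origin under its centre
- garlic: garlic bulb, 60 mm, on the strip of worktop in front of the sink, at its right end; bystander; origin under its centre
- can: drinks can, 66 mm wide, 115 mm high, standing behind the rack's left end; bystander; origin under its centre
Things that resemble listed ones, but are neither listed nor needed, are in the scene too. Leave any blue or red look-alike of the other_jar_2 alone.

How it is judged (in metres and radians):
On the way:
1. the fallen jar stands upright on the worktop, let go, in front of the rack and not yet in a bay (angle between fallen_jar's own z axis and vertical below 0.08 rad and height (world z) of fallen_jar below 0.006 m and x of fallen_jar in the frame of rack below -0.03 m and contact force between the fingers and fallen_jar below 0.05 N and linear speed of fallen_jar below 0.02 m/s), for 0.2 s.
At the end, for the whole second after the job is handed in: the formerly fallen jar stands upright (within 0.08 rad) on the worktop in the empty bay, its foot within 6 mm of the home point, at rest and let go; the other two jars have moved less than 10 mm and stand upright (horizontal distance between fallen_jar and bay_pad below 0.006 m and height (world z) of fallen_jar below 0.006 m and angle between fallen_jar's own z axis and vertical below 0.08 rad and linear speed of fallen_jar below 0.01 m/s and contact force between the fingers and fallen_jar below 0.05 N and distance of each of other_jar_1, other_jar_2 from where it was at the start of the episode below 0.01 m and angle between each of other_jar_1, other_jar_2's own z axis and vertical below 0.1 rad); the robot touches nothing.
It fails at once if a jar of the rack is moved more than 20 mm (distance of any of other_jar_1, other_jar_2 from where it was at the start of the episode above 0.02 m).
It fails at once if the tub, the garlic or the can is moved more than 30 mm (distance of any of tub, garlic, can from where it was at the start of the episode above 0.03 m).
It also fails if it takes over 48 s, if anything falls off the work surface, if the arm or the gripper's body presses on something with over 40 N, if the wrist force passes 120 N, or if a joint passes its speed limit or range.

ROBOT

A 6-joint arm with a two-finger parallel gripper is mounted at the origin on a cart in front of the work surface, level with it; the furniture and walls round the work are solid. World frame = base frame: x ahead of the robot, y to its left, z up, the work surface at z = 0. Lengths are in m, angles in degrees, forces in N, time in s.
With the tool pointing down it reaches from about 0.25 to 0.8 m from the base axis. Payload 8.5 kg.
Tool frame: the origin (TCP) lies on the centre line of the jaws, within the pads' length; the fingertips stand 25 mm ahead of it and the grasp point (between the pads) lies 6 mm ahead of it; z points along the fingers, y is the line along which they close (so a half turn about z gives the same grasp; the last joint's range is limited). The gripper opens to 85 mm and grips with 20 to 120 N. Pads are 22 mm wide; open, the fingers measure 114 mm over their backs; the gripper's body (76 mm by 85 mm) begins 54 mm behind the grasp point. The pads swing forward as they close: fully open they stand 13 mm farther back than shut.
Start: joints at [64.343, 13.648, -0.773, 75.585, 0, 90], TCP at [0.227, 0.473, 0.256] pointing down, gripper open.
Joint ranges: [-152.45, 152.45], [-59.26, 108.67], [-65.41, 83.53], [-104.44, 129.93], [-82.83, 76.93], [-180, 180]. Speed limits (degrees/s): [127.2, 127.2, 159.86, 180, 180, 180].

INTERFACE

Orientations are given as a 3x3 rotation matrix whose columns are the frame's x, y, z axes.
In Python, from bench import ctrl, camera, ticket gives the robot as it stands.
- The arm moves only by the tool play_rows, never from a script. Its argument "plan" is text: rows parted by semicolons, each of 7 numbers parted by spaces: the shift along the world's x, y, z each as a share of 150 mm, from -1 to 1, then the turn, a rotation vector about the world's x, y, z each as a share of 180 degrees, from -1 to 1, then the closure, from -1 (fully open) to 1 (shut). A call has exactly 10 rows; each row is the pose to reach, as a shift and turn from the pose commanded when the call began, turning the shorter way round; what a row does not reach only later rows make up. A row lasts 1/8 s, in which the tool goes at most 62.5 mm and 10.7 degrees, less where a joint would pass 70% of its speed; a pose out of reach is approached as far as the arm can. A call with a number of a shift or a turn outside -1 to 1 is refused whole. A call with a gripper value outside its range is refused whole. The fingers move at their own pace and stop on an object; "force" is the grip in N (left out, the last holds). Time passes only in rows, so rows that repeat a pose let the fingers close, or fill a call up. It gives the time, the measured TCP pose, the force, the opening and the grip force at its end, in the units of the state.
- ctrl.sense(): the state, without advancing time (a new reading comes with each control period).
- camera(name): name is "scene" or "top"; returns a dict with "image" (420x560x3 uint8, blue, green, red), "camera_matrix" (3x3 intrinsics, pixels), "D" ([k1, k2, p1, p2, k3] as OpenCV has them; the pictures are not rectified), "eye" and "attitude" of the camera in the world. Camera axes: x right, y up, looking along -z (the intrinsics and any distortion apply to the point x, -y, -z); pixel columns grow to the right and rows downward; lengths in m; the calibration is good to about 2 mm. A picture is of the moment at which its call begins. There is no depth.
- ticket.job_done(): hands the job in; it is judged then, once.
The state is a dict: "t": time; "joints": joint angles; "joint_velocities": joint speeds; "tau": joint torques, N m; "tcp_pos": TCP position; "tool_rot": TCP orientation; "wrist_force": force on the tool from outside, world axes, zero at the start; "wrist_torque": the same for the moment, N m; "gripper_width": opening from 0.0 (shut) to 1.0 (fully open); "finger_force": force on a finger pad.
Only numpy, scipy, OpenCV 4.12 (cv2) and the standard library are available. Lean on these libraries where they do the work, as an engineer would, in place of code of your own. Each camera call takes 0.05 s, during which the arm holds its last target. There are 200 camera calls.

## Working session

There is one attempt and no reset: what is moved stays moved. The work goes in short steps, Python scripts to look and compute and a tool call to move; the robot and the scene stay as the last step left them, time stands still between calls to the robot, and variables do not carry over. Pictures are saved under pics/ and viewed, at most 10 in all, crops included, and the job is handed in when it is done.

Besides the shell and the picture viewer there is one more tool, called after "Emit:" in YAML: its name, and indented under it one key for each argument. play_rows: Moves the arm, as the interface text tells. Shift numbers are shares of 150 mm and turn numbers shares of 180 degrees, none past 1 either way. Its arguments: {"type":"object","properties":{"plan":{"type":"string"},"force":{"type":"number"}},"required":["plan"]}

```bash
ls && mkdir -p pics && cat > h.py <<'E'
import numpy as np, cv2
from bench import ctrl, camera, ticket
def snap(name,fn):
    c=camera(name); cv2.imwrite(fn,c["image"]); np.savez(fn.replace('png','npz'),**{k:np.array(c[k]) for k in("camera_matrix","D","eye","attitude")}); return c
def load(fn): return dict(np.load(fn.replace('png','npz')))
def ray(c,uv):
    p=cv2.undistortPoints(np.array([[uv]],float),np.array(c["camera_matrix"]),np.array(c["D"])).ravel()
    return np.array(c["attitude"])@np.array([p[0],-p[1],-1])
def onz(c,uv,z=0):
    d=ray(c,uv); e=np.array(c["eye"]).ravel(); return e+d*(z-e[2])/d[2]
def proj(c,P):
    P=np.atleast_2d(np.array(P,float)); q=(P-np.array(c["eye"]).ravel())@np.array(c["attitude"]); q=q*[1,-1,-1]
    return cv2.projectPoints(q,np.zeros(3),np.zeros(3),np.array(c["camera_matrix"]),np.array(c["D"]))[0].reshape(-1,2)
E
python3 - <<'E'
from h import *
for n in("scene","top"):
    c=snap(n,f"pics/{n}0.png"); print(n,np.round(c["eye"],3),np.round(c["attitude"],3).tolist(),np.array(c["camera_matrix"]).tolist(),c["D"])
print(ctrl.sense())
E
```

```text
pics
scene [-0.119 -0.163  1.193] [[0.134, 0.848, -0.513], [-0.991, 0.12, -0.061], [0.009, 0.517, 0.856]] [[511.6490326977918, 0.0, 275.1844614528381], [0.0, 511.6490326977918, 210.0724247168305], [0.0, 0.0, 1.0]] [0.04243418 0.         0.         0.         0.        ]
top [ 0.354 -0.057  0.909] [[-0.054, 0.97, -0.237], [-0.999, -0.053, 0.007], [-0.006, 0.237, 0.972]] [[388.69853888368965, 0.0, 280.7060707321652], [0.0, 388.69853888368965, 209.0815047547959], [0.0, 0.0, 1.0]] [-0.08029596  0.          0.          0.          0.        ]
{'t': 0.1, 'joints': array([ 6.43429738e+01,  1.36765720e+01, -8.11955068e-01,  7.55846330e+01,
        1.11553907e-03,  8.99995092e+01]), 'joint_velocities': array([-0.05886336, -0.00711204,  0.16667443, -0.04222408, -0.00949935,
       -0.01368455]), 'tau': array([-3.53452415e-04, -5.39718246e+01,  3.46998346e+01,  1.34303208e-02,
        3.70694374e-05,  6.61726929e-06]), 'tcp_pos': array([0.22716227, 0.4729284 , 0.25575164]), 'tool_rot': array([[-9.01405725e-01,  4.32975050e-01, -5.70419420e-04],
       [ 4.32975425e-01,  9.01405001e-01, -1.14255583e-03],
       [ 1.94807513e-05, -1.27688395e-03, -9.99999185e-01]]), 'wrist_force': array([ 0.60802317,  0.95410428, -0.21410678]), 'wrist_torque': array([-0.00765078, -0.03701951,  0.01433866]), 'finger_force': 0.0, 'gripper_width': 0.9965895949531415}
```

View pics/scene0.png

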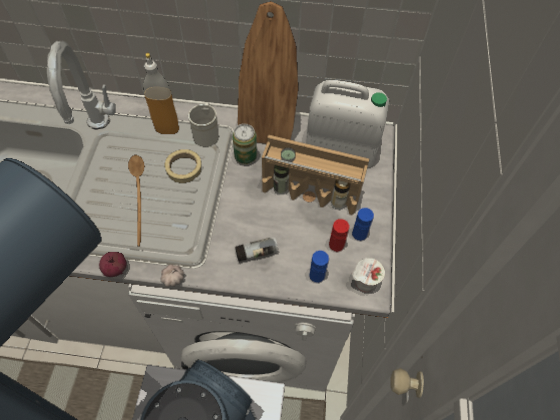

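View pics/top0.png

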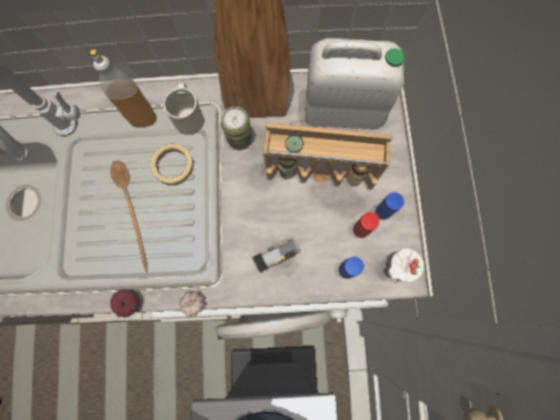

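The fallen jar is near (275,255) in top and (257,250) in scene. The middle bay of the rack is empty, with cork at about (320,177) in top. Next I'll zoom in on both views.

```bash
python3 - <<'E'
from h import *
a=cv2.imread('pics/top0.png')[115:285,240:400]; b=cv2.imread('pics/scene0.png')[130:280,225:385]
a=cv2.resize(a,None,fx=3.5,fy=3.5,interpolation=cv2.INTER_CUBIC); b=cv2.resize(b,None,fx=4.5,fy=4,interpolation=cv2.INTER_CUBIC)
b=cv2.resize(cv2.imread('pics/scene0.png')[130:280,225:385],None,fx=4,fy=4,interpolation=cv2.INTER_CUBIC)
for im,s,x0,y0 in((a,3.5,240,115),(b,4,225,130)):
    for k in range(0,170,20):
        cv2.putText(im,str(x0+k),(int(k*s),10),0,.35,(0,255,255)); cv2.putText(im,str(y0+k),(0,int(k*s)+4),0,.35,(0,255,255))
        cv2.line(im,(int(k*s),0),(int(k*s),5),(0,255,255)); 
cv2.imwrite('pics/ca.png',a);cv2.imwrite('pics/cb.png',b)
E
```

```text
(no output)
```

View pics/ca.png

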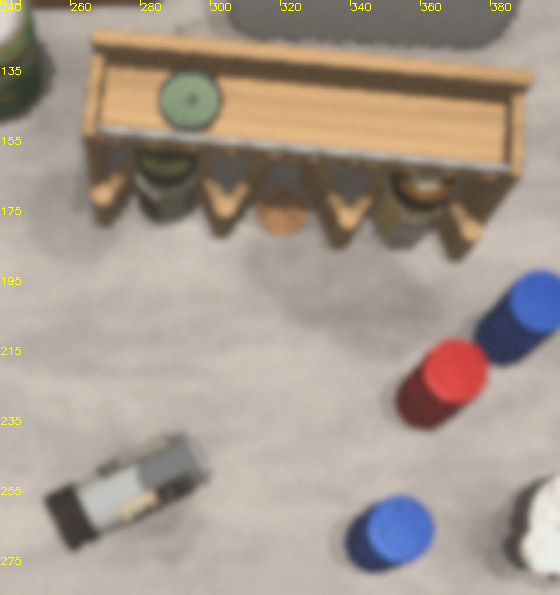

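View pics/cb.png

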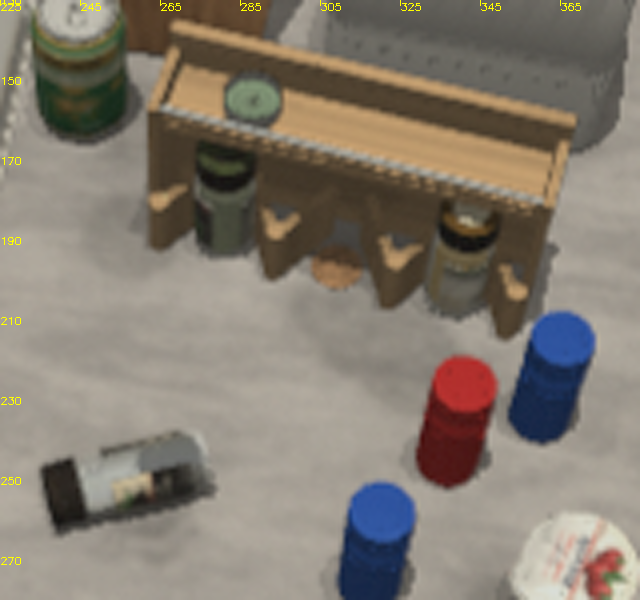

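```bash
python3 - <<'E'
from h import *
from scipy.optimize import minimize, least_squares
T,S=load('pics/top0.png'),load('pics/scene0.png')
t=lambda p:np.array(p)/3.5+[240,115]; s=lambda p:np.array(p)/4+[225,130]
h=.5/3.5
gy=np.array([123,41,-41,-123])/1000
ut=t([(103,227),(222,238),(338,250),(458,262)]); us=s([(158,250),(272,279),(388,308),(505,338)])
for c,u in((T,ut),(S,us)):
    print(np.round([onz(c,p)[:2] for p in u],4).tolist())
W=np.array([[-.025,y] for y in gy])
def rk(q):
    R=np.array([[np.cos(q[2]),-np.sin(q[2])],[np.sin(q[2]),np.cos(q[2])]])
    P=np.c_[W@R.T+q[:2],np.zeros(4)]
    return np.r_[(proj(T,P)-ut),(proj(S,P)-us)].ravel()
r=least_squares(rk,[.6,-.1,-.1]); print('rack',r.x,np.degrees(r.x[2]),np.round(r.fun.reshape(-1,2),1).tolist())
print('pad front',onz(T,t((281,236))),onz(S,s((336,288))), 'pad sides T',onz(T,t((257,212))),onz(T,t((307,212))))
jt=t([(45,500),(72,550),(208,485),(183,432)]); js=s([(40,467),(55,533),(213,490),(193,430)])
a=np.linspace(0,2*np.pi,40)
def hull(c,q):
    d=np.array([np.cos(q[2]),np.sin(q[2]),0]); n=np.array([-d[1],d[0],0]); ring=.0205*(np.outer(np.cos(a),n)+np.outer(np.sin(a),[0,0,1]))
    f=np.array([q[0],q[1],.0205]); return cv2.convexHull(proj(c,np.r_[f+ring,f+.105*d+ring]).astype(np.float32))
def cost(q):
    e=0
    for c,m in((T,jt),(S,js)):
        A=hull(c,q); B=m.astype(np.float32).reshape(-1,1,2); B=cv2.convexHull(B)
        i=cv2.intersectConvexConvex(A,B)[0]; e-=i/(cv2.contourArea(A)+cv2.contourArea(B)-i)
    return e
x0=onz(T,t((196,458)),.02); x1=onz(T,t((58,525)),.02); print(x0,x1)
r=minimize(cost,[x0[0],x0[1],np.arctan2(*(x1-x0)[1::-1])],method='Nelder-Mead',options=dict(xatol=1e-5,fatol=1e-5)); print('jar',r.x,np.degrees(r.x[2]),r.fun)
o=[]
for c,f,x,y in((T,'top0',240,115),(S,'scene0',225,130)):
    im=cv2.resize(cv2.imread(f'pics/{f}.png')[y:y+170,x:x+160],None,fx=2.5,fy=2.5)
    cv2.polylines(im,[((hull(c,r.x)-[x,y]+.5)*2.5).astype(np.int32)],True,(0,0,255));o.append(im[:425])
cv2.imwrite('pics/fit.png',np.hstack(o))
E
```

```text
[[0.6507, -0.0399], [0.6381, -0.1226], [0.6249, -0.2029], [0.6117, -0.2861]]
[[0.648, -0.0398], [0.6354, -0.1211], [0.6232, -0.2024], [0.6105, -0.283]]
rack [ 0.65522488 -0.16616913 -0.15588639] -8.931632346363362 [[0.4, 0.4], [-0.3, 0.5], [-0.0, 0.3], [-0.9, 0.1], [0.4, -0.5], [0.3, -0.4], [0.2, -0.3], [0.3, -0.2]]
pad front [ 0.63727179 -0.16394428  0.        ] [ 0.63429921 -0.16554189  0.        ] pad sides T [ 0.6558133 -0.1484794  0.       ] [ 0.65391021 -0.18361613  0.        ]
[ 0.48168992 -0.09390093  0.02      ] [ 0.44267529 -0.00146519  0.02      ]
jar [ 0.48092878 -0.09585602  1.97796281] 113.32892107595362 -1.7646748182184981
```

View pics/fit.png

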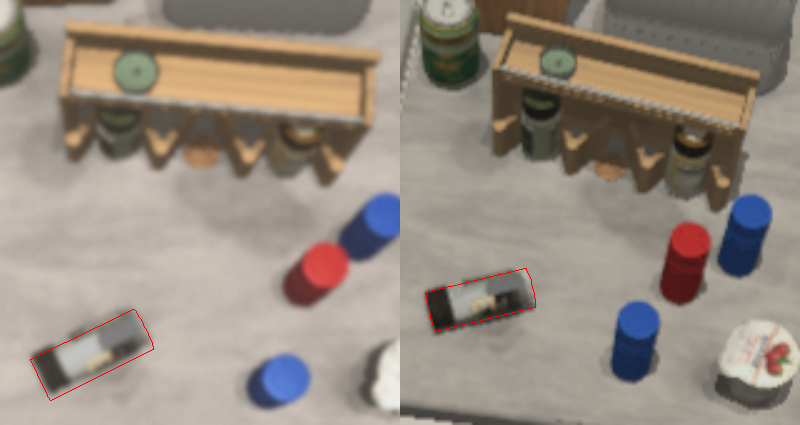

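```bash
cat >> h.py <<'E'
from scipy.spatial.transform import Rotation as Ro
deg=np.radians
UP=np.array([0,0,1.])
home=np.array([.6545,-.166,0]); u=np.array([np.cos(deg(-8.9)),np.sin(deg(-8.9)),0])
def rot(z,y): z=z/np.linalg.norm(z); return np.c_[np.cross(y,z),y,z]
def rel(grasp,R):
    s=ctrl.sense(); p=np.array(grasp)-.006*R[:,2]
    print('shift',np.round((p-s['tcp_pos'])/.15,3),'turn',np.round((Ro.from_matrix(R)*Ro.from_matrix(s['tool_rot']).inv()).as_rotvec()/np.pi,3),'| tcp',np.round(p,4),'w',round(s['gripper_width'],3),'F',np.round(s['wrist_force'],1),round(s['t'],2))
foot=np.array([.481,-.096,0]); ja=deg(113.3); d=np.array([np.cos(ja),np.sin(ja),0]); th=deg(40)
n=np.cross(d,UP)
Rg=rot(np.cos(th)*-UP-np.sin(th)*d,n)            # grasp
Rp=rot(np.cos(th)*u-np.sin(th)*UP,np.cross(u,UP)) # place
G=foot+.060*d+[0,0,.026]
E
python3 - <<'E'
from h import *
print(Rg,Rp)
rel(G+[0,0,.1],Rg)
T=load('pics/top0.png'); print('red,blue bases',onz(T,(361,232)),onz(T,(383,214)),onz(T,(346,272)),'place',home-.12*u)
print('lift->place',(Ro.from_matrix(Rp@Rg.T)).as_rotvec()/np.pi)
E
```

```text
[[-0.30300543  0.91844638  0.25425175]
 [ 0.70357075  0.3955455  -0.59036595]
 [-0.64278761 -0.         -0.76604444]] [[ 0.63504836 -0.15471039  0.75682117]
 [-0.09944592 -0.98795987 -0.11851503]
 [ 0.76604444  0.         -0.64278761]]
shift [ 1.524 -3.402 -0.834] turn [-0.163 -0.157 -0.218] | tcp [ 0.4557 -0.0374  0.1306] w 0.997 F [ 0.6  1.  -0.2] 0.1
red,blue bases [ 0.50898324 -0.25123006  0.        ] [ 0.54977796 -0.3089512   0.        ] [ 0.41695622 -0.20693637  0.        ] place [ 0.53594482 -0.14743475  0.        ]
lift->place [ 0.46251679 -0.3587648  -0.51245266]
```

Emit:
play_rows:
  plan: ".1 -.2 0 -.03 -.03 -.04 -1;.2 -.4 0 -.06 -.06 -.08 -1;.25 -.6 0 -.09 -.09 -.12 -1;.35 -.8 0 -.12 -.12 -.16 -1;.4 -.9 0 -.163 -.157 -.218 -1;.4 -.9 0 -.163 -.157 -.218 -1;.4 -.9 0 -.163 -.157 -.218 -1;.4 -.9 0 -.163 -.157 -.218 -1;.4 -.9 0 -.163 -.157 -.218 -1;.4 -.9 0 -.163 -.157 -.218 -1"
  force: 40

```text
t: 1.35
tcp_pos: [0.2873, 0.3381, 0.2567]
tool_rot: [[-0.305, 0.918, 0.256], [0.705, 0.398, -0.588], [-0.641, 0.001, -0.768]]
wrist_force: [0.1, -1.2, 0.3]
gripper_width: 1.002
finger_force: 0.0
```

Emit:
play_rows:
  plan: ".1 -.2 0 0 0 0 -1;.2 -.4 0 0 0 0 -1;.3 -.7 0 0 0 0 -1;.4 -.95 0 0 0 0 -1;.4 -.95 0 0 0 0 -1;.4 -.95 0 0 0 0 -1;.4 -.95 0 0 0 0 -1;.4 -.95 0 0 0 0 -1;.4 -.95 0 0 0 0 -1;.4 -.95 0 0 0 0 -1"

```text
t: 2.6
tcp_pos: [0.3473, 0.1959, 0.2562]
tool_rot: [[-0.305, 0.917, 0.255], [0.704, 0.398, -0.589], [-0.642, 0.0, -0.767]]
wrist_force: [1.0, 0.8, -0.5]
gripper_width: 1.001
finger_force: 0.0
```

Emit:
play_rows:
  plan: ".1 -.2 0 0 0 0 -1;.2 -.4 0 0 0 0 -1;.3 -.7 0 0 0 0 -1;.4 -.95 0 0 0 0 -1;.4 -.95 0 0 0 0 -1;.4 -.95 0 0 0 0 -1;.4 -.95 0 0 0 0 -1;.4 -.95 0 0 0 0 -1;.4 -.95 0 0 0 0 -1;.4 -.95 0 0 0 0 -1"

```text
t: 3.85
tcp_pos: [0.4073, 0.0535, 0.2562]
tool_rot: [[-0.305, 0.917, 0.255], [0.704, 0.398, -0.588], [-0.642, 0.0, -0.767]]
wrist_force: [0.5, -0.1, 0.5]
gripper_width: 0.998
finger_force: 0.0
```

```bash
python3 - <<'E'
from h import *
rel(G+[0,0,.07],Rg); print(ctrl.sense()['joints'])
E
```

```text
shift [ 0.323 -0.606 -1.037] turn [-0.001 -0.    -0.001] | tcp [ 0.4557 -0.0374  0.1006] w 0.998 F [ 0.5 -0.1  0.5] 3.85
[ 33.18581226   5.47894149 -21.12459363  71.43156116 -39.22243757
 102.61381071]
```

Emit:
play_rows:
  plan: ".1 -.2 -.2 0 0 0 -1;.2 -.4 -.4 0 0 0 -1;.323 -.606 -.6 0 0 0 -1;.323 -.606 -.8 0 0 0 -1;.323 -.606 -.83 0 0 0 -1;.323 -.606 -.83 0 0 0 -1;.323 -.606 -.83 0 0 0 -1;.323 -.606 -.83 0 0 0 -1;.323 -.606 -.83 0 0 0 -1;.323 -.606 -.83 0 0 0 -1"

```text
t: 5.1
tcp_pos: [0.4558, -0.0376, 0.132]
tool_rot: [[-0.304, 0.918, 0.256], [0.704, 0.398, -0.588], [-0.642, 0.001, -0.767]]
wrist_force: [0.3, -1.0, 0.4]
gripper_width: 1.005
finger_force: 0.0
```

Emit:
play_rows:
  plan: "0 0 -.1 0 0 0 -1;0 0 -.2 0 0 0 -1;0 0 -.3 0 0 0 -1;0 0 -.4 0 0 0 -1;0 0 -.5 0 0 0 -1;0 0 -.58 0 0 0 -1;0 0 -.63 0 0 0 -1;0 0 -.67 0 0 0 -1;0 0 -.67 0 0 0 -1;0 0 -.67 0 0 0 -1"

```text
t: 6.35
tcp_pos: [0.4559, -0.0377, 0.0315]
tool_rot: [[-0.304, 0.918, 0.256], [0.704, 0.397, -0.588], [-0.642, 0.001, -0.767]]
wrist_force: [0.1, 0.7, 0.1]
gripper_width: 1.002
finger_force: 0.0
```

```bash
python3 - <<'E'
from h import *
rel(G,Rg)
a=snap('top','pics/t1.png')['image'][190:320,200:360]; b=snap('scene','pics/s1.png')['image'][190:320,180:340]
cv2.imwrite('pics/v1.png',cv2.resize(np.hstack([a,b]),None,fx=2.5,fy=2.5,interpolation=cv2.INTER_CUBIC))
E
```

```text
shift [-0.001  0.002 -0.006] turn [-0.001  0.    -0.001] | tcp [ 0.4557 -0.0374  0.0306] w 1.002 F [0.1 0.7 0.1] 6.35
```

View pics/v1.png

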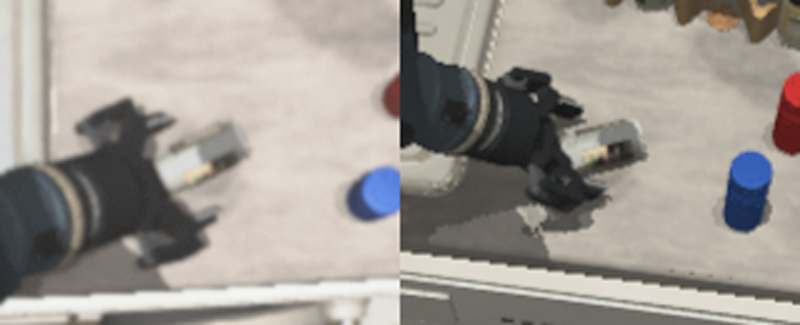

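The jar lies centred between the open fingers, cap under the hand (top view around (200,165) in the crop). I'll close and lift.

Emit:
play_rows:
  plan: "0 0 0 0 0 0 1;0 0 0 0 0 0 1;0 0 0 0 0 0 1;0 0 0 0 0 0 1;0 0 0 0 0 0 1;0 0 0 0 0 0 1;0 0 0 0 0 0 1;0 0 0 0 0 0 1;0 0 0 0 0 0 1;0 0 0 0 0 0 1"
  force: 40

```text
t: 7.7
tcp_pos: [0.4559, -0.0377, 0.0315]
tool_rot: [[-0.304, 0.918, 0.256], [0.704, 0.397, -0.589], [-0.642, 0.001, -0.767]]
wrist_force: [-2.5, 2.7, 5.4]
gripper_width: 0.46
finger_force: 39.6
```

Emit:
play_rows:
  plan: "0 0 .1 0 0 0 1;0 0 .25 0 0 0 1;0 0 .4 0 0 0 1;0 0 .55 0 0 0 1;0 0 .7 0 0 0 1;0 0 .85 0 0 0 1;0 0 1 0 0 0 1;0 0 1 0 0 0 1;0 0 1 0 0 0 1;0 0 1 0 0 0 1"

```text
t: 8.95
tcp_pos: [0.4552, -0.0378, 0.1803]
tool_rot: [[-0.306, 0.918, 0.254], [0.704, 0.397, -0.589], [-0.641, -0.001, -0.767]]
wrist_force: [0.2, -0.6, -2.0]
gripper_width: 0.465
finger_force: 40.6
```

```bash
python3 - <<'E'
from h import *
P=home-.12*u
rel(P+[0,0,.060+.06],Rp); print(ctrl.sense()['joints'],ctrl.sense()['finger_force'])
E
```

```text
shift [ 0.508 -0.726 -0.376] turn [ 0.462 -0.358 -0.514] | tcp [ 0.5314 -0.1467  0.1239] w 0.465 F [ 0.2 -0.6 -2. ] 8.95
[ 18.46236277   7.00845546 -31.70382924  47.23369431 -39.7120587
  83.55742838] 40.62848389148712
```

Emit:
play_rows:
  plan: "0 0 .1 .035 -.027 -.039 1;0 0 .1 .069 -.054 -.077 1;0 0 .1 .104 -.081 -.116 1;0 0 .1 .139 -.107 -.154 1;0 0 .1 .173 -.134 -.193 1;0 0 .1 .208 -.161 -.231 1;0 0 .1 .243 -.188 -.27 1;0 0 .1 .277 -.215 -.308 1;0 0 .1 .3 -.233 -.334 1;0 0 .1 .3 -.233 -.334 1"

```text
t: 10.2
tcp_pos: [0.4544, -0.0381, 0.1951]
tool_rot: [[0.718, 0.464, 0.519], [0.607, -0.783, -0.139], [0.342, 0.415, -0.843]]
wrist_force: [0.2, -0.3, -0.8]
gripper_width: 0.461
finger_force: 40.6
```

```bash
python3 - <<'E'
from h import *
P=home-.12*u
rel(P+[0,0,.060+.06],Rp); print(ctrl.sense()['joints'],ctrl.sense()['finger_force'])
E
```

```text
shift [ 0.513 -0.724 -0.475] turn [ 0.162 -0.127 -0.179] | tcp [ 0.5314 -0.1467  0.1239] w 0.461 F [ 0.2 -0.3 -0.8] 10.2
[  0.21624208 -10.40347131 -45.47763698  23.32681063  -8.12454852
 142.39487364] 40.63613176345825
```

Emit:
play_rows:
  plan: ".05 -.1 0 .04 -.032 -.045 1;.1 -.2 0 .08 -.064 -.09 1;.2 -.3 0 .12 -.096 -.135 1;.3 -.4 0 .162 -.127 -.179 1;.4 -.55 -.1 .162 -.127 -.179 1;.513 -.724 -.2 .162 -.127 -.179 1;.513 -.724 -.3 .162 -.127 -.179 1;.513 -.724 -.475 .162 -.127 -.179 1;.513 -.724 -.475 .162 -.127 -.179 1;.513 -.724 -.475 .162 -.127 -.179 1"

```text
t: 11.45
tcp_pos: [0.5331, -0.1463, 0.1251]
tool_rot: [[0.633, -0.155, 0.758], [-0.098, -0.988, -0.12], [0.768, 0.002, -0.641]]
wrist_force: [-0.2, -0.3, -0.3]
gripper_width: 0.465
finger_force: 40.8
```

```bash
python3 - <<'E'
from h import *
P=home-.12*u
rel(P+[0,0,.060],Rp); print(ctrl.sense()['joints'],ctrl.sense()['finger_force'])
a=snap('top','pics/t2.png')['image'][120:280,240:400]; b=snap('scene','pics/s2.png')['image'][120:280,200:360]
cv2.imwrite('pics/v2.png',cv2.resize(np.hstack([a,b]),None,fx=2.5,fy=2.5,interpolation=cv2.INTER_CUBIC))
E
```

```text
shift [-0.012 -0.003 -0.408] turn [0.001 0.001 0.   ] | tcp [ 0.5314 -0.1467  0.0639] w 0.465 F [-0.2 -0.3 -0.3] 11.45
[-19.39018717   8.03897004 -62.96315623 -30.69036073   7.96249849
 173.17685678] 40.792622566223145
```

View pics/v2.png

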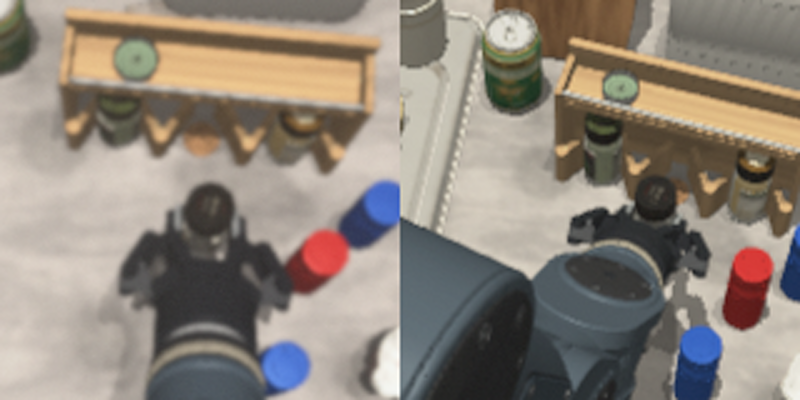

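The jar is gripped upright, cap up at about (208,205) in the top crop, in line with the middle bay. I'll move it 30 mm nearer the rack, which gains clearance from the blue and red cylinders and from the joint 3 limit, and lower it.

Emit:
play_rows:
  plan: ".05 0 0 0 0 0 1;.1 -.01 0 0 0 0 1;.15 -.02 0 0 0 0 1;.185 -.033 0 0 0 0 1;.185 -.033 -.08 0 0 0 1;.185 -.033 -.15 0 0 0 1;.185 -.033 -.2 0 0 0 1;.185 -.033 -.25 0 0 0 1;.185 -.033 -.25 0 0 0 1;.185 -.033 -.25 0 0 0 1"

```text
t: 12.8
tcp_pos: [0.5605, -0.1513, 0.0876]
tool_rot: [[0.632, -0.156, 0.759], [-0.099, -0.988, -0.12], [0.768, 0.001, -0.64]]
wrist_force: [-0.8, -0.2, -1.6]
gripper_width: 0.46
finger_force: 40.8
```

```bash
python3 - <<'E'
from h import *
rel(home-.09*u+[0,0,.060],Rp); print(ctrl.sense()['joints'],ctrl.sense()['finger_force'])
E
```

```text
shift [ 0.003 -0.    -0.158] turn [0.    0.001 0.   ] | tcp [ 0.561  -0.1514  0.0639] w 0.46 F [-0.8 -0.2 -1.6] 12.8
[-18.70767147  16.79190492 -63.04515066 -39.63393658   7.43956746
 173.69961645] 40.7929390668869
```

Emit:
play_rows:
  plan: "0 0 -.03 0 0 0 1;0 0 -.06 0 0 0 1;0 0 -.09 0 0 0 1;0 0 -.11 0 0 0 1;0 0 -.125 0 0 0 1;0 0 -.135 0 0 0 1;0 0 -.145 0 0 0 1;0 0 -.145 0 0 0 1;0 0 -.145 0 0 0 1;0 0 -.145 0 0 0 1"

```text
t: 14.05
tcp_pos: [0.5605, -0.1513, 0.0659]
tool_rot: [[0.632, -0.156, 0.759], [-0.099, -0.988, -0.12], [0.768, 0.001, -0.64]]
wrist_force: [0.0, 0.6, -1.1]
gripper_width: 0.463
finger_force: 40.8
```

```bash
python3 - <<'E'
from h import *
rel(home-.09*u+[0,0,.060],Rp); print(ctrl.sense()['joints'],ctrl.sense()['finger_force'])
b=snap('top','pics/t3.png')['image'][120:280,240:400]; b=snap('scene','pics/s3.png')['image'][150:250,240:360]
cv2.imwrite('pics/v3.png',cv2.resize(b,None,fx=5,fy=5,interpolation=cv2.INTER_CUBIC))
E
```

```text
shift [ 0.003 -0.001 -0.014] turn [0.    0.001 0.   ] | tcp [ 0.561  -0.1514  0.0639] w 0.463 F [ 0.   0.6 -1.1] 14.05
[-18.70627646  21.10646459 -64.73292373 -45.65111339   7.43965463
 173.70065241] 40.792951583862305
```

Emit:
play_rows:
  plan: ".02 -.003 0 0 0 0 1;.04 -.006 0 0 0 0 1;.05 -.008 0 0 0 0 1;.05 -.008 -.004 0 0 0 1;.05 -.008 -.008 0 0 0 1;.05 -.008 -.011 0 0 0 1;.05 -.008 -.014 0 0 0 1;.05 -.008 -.014 0 0 0 1;.05 -.008 -.014 0 0 0 1;.05 -.008 -.014 0 0 0 1"

```text
t: 15.4
tcp_pos: [0.5683, -0.1525, 0.0646]
tool_rot: [[0.631, -0.156, 0.76], [-0.099, -0.988, -0.12], [0.77, 0.001, -0.639]]
wrist_force: [-4.3, 0.2, 9.3]
gripper_width: 0.461
finger_force: 42.0
```

Emit:
play_rows:
  plan: "0 0 -.003 0 0 0 1;0 0 -.006 0 0 0 1;0 0 -.009 0 0 0 1;0 0 -.009 0 0 0 1;0 0 -.009 0 0 0 1;0 0 -.009 0 0 0 1;0 0 -.009 0 0 0 1;0 0 -.009 0 0 0 1;0 0 -.009 0 0 0 1;0 0 -.009 0 0 0 1"

```text
t: 16.65
tcp_pos: [0.5687, -0.1526, 0.0646]
tool_rot: [[0.629, -0.156, 0.762], [-0.098, -0.988, -0.121], [0.771, 0.001, -0.636]]
wrist_force: [-12.4, 2.5, 20.4]
gripper_width: 0.462
finger_force: 43.1
```

Emit:
play_rows:
  plan: "0 0 .006 0 0 0 1;0 0 .012 0 0 0 1;0 0 .012 0 0 0 1;0 0 .012 0 0 0 1;0 0 .012 0 0 0 0;0 0 .012 0 0 0 -.2;0 0 .012 0 0 0 -.4;0 0 .012 0 0 0 -.6;0 0 .012 0 0 0 -.8;0 0 .012 0 0 0 -.8"

```text
t: 17.9
tcp_pos: [0.5679, -0.1524, 0.0641]
tool_rot: [[0.632, -0.156, 0.759], [-0.099, -0.988, -0.12], [0.768, 0.001, -0.64]]
wrist_force: [0.6, -0.5, 0.7]
gripper_width: 0.9
finger_force: 0.0
```

```bash
python3 - <<'E'
from h import *
s=ctrl.sense();print(s['joints'],s['wrist_force'],s['finger_force'],s['gripper_width'])
a=snap('top','pics/t3.png')['image'][130:250,260:380]; b=snap('scene','pics/s3.png')['image'][150:270,240:360]
cv2.imwrite('pics/v3.png',cv2.resize(np.hstack([a,b]),None,fx=3.3,fy=3.3,interpolation=cv2.INTER_CUBIC))
E
```

```text
[-18.51222352  21.66833419 -63.84765493 -45.32244396   7.29266069
 173.82523281] [ 0.58466124 -0.5342957   0.71511777] 0.0 0.8998953855953024
```

View pics/v3.png

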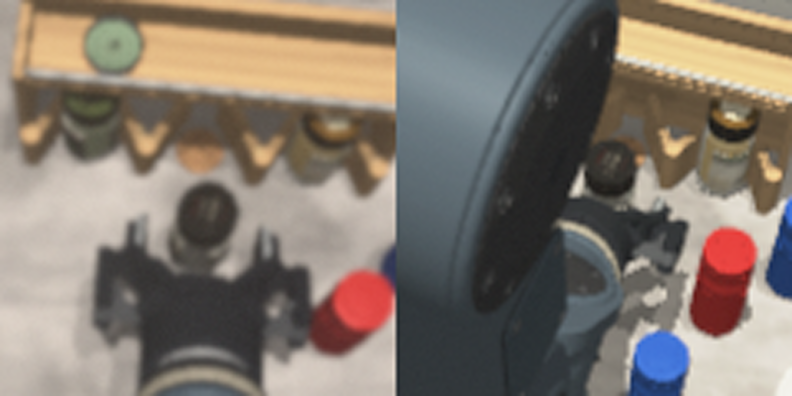

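Emit:
play_rows:
  plan: "-.02 .003 .03 0 0 0 -.8;-.05 .008 .08 0 0 0 -.8;-.1 .016 .16 0 0 0 -.8;-.15 .024 .24 0 0 0 -.8;-.2 .032 .35 0 0 0 -.8;-.25 .04 .45 0 0 0 -.8;-.25 .04 .55 0 0 0 -.8;-.25 .04 .65 0 0 0 -.8;-.25 .04 .65 0 0 0 -.8;-.25 .04 .65 0 0 0 -.8"

```text
t: 19.25
tcp_pos: [0.5301, -0.1463, 0.1615]
tool_rot: [[0.632, -0.156, 0.759], [-0.099, -0.988, -0.12], [0.768, 0.001, -0.64]]
wrist_force: [-0.1, 0.1, -0.9]
gripper_width: 0.896
finger_force: 0.0
```

```bash
cat >> h.py <<'E'
tp=deg(33); Rq=rot(np.sin(tp)*u-np.cos(tp)*UP,np.cross(u,UP))
def pushtcp(x,y,z): # tip centre in rack frame -> grasp-point arg of rel
    v=np.cross(UP,u); return home+x*u+y*v+[0,0,z]-.019*Rq[:,2]
E
python3 - <<'E'
from h import *
s=ctrl.sense();print(s['joints'])
T=snap('top','pics/t4.png')
for uv in((322.7,195.2),):
    q=onz(load('pics/t3.png'),uv,.105)-home; print('jar in rack (x,y)',q@u,q@np.cross(UP,u),q+home)
rel(pushtcp(-.140,0,.09),Rq); rel(pushtcp(-.140,0,.0105),Rq)
a=T['image'][130:250,250:370];b=camera('scene')['image'][130:250,240:360]
cv2.imwrite('pics/v4.png',cv2.resize(np.hstack([a,b]),None,fx=3.3,fy=3.3,interpolation=cv2.INTER_CUBIC))
E
```

```text
[-19.57304594   1.76692853 -59.57902962 -21.06519782   8.10123612
 173.13291749]
jar in rack (x,y) -0.07972729631312944 -0.0008738486202399011 [ 0.57559744 -0.15452869  0.105     ]
shift [-0.181  0.027 -0.334] turn [0.015 0.094 0.   ] | tcp [ 0.5027 -0.1422  0.111 ] w 0.899 F [-1.1 -0.7  0.3] 19.3
shift [-0.181  0.027 -0.864] turn [0.015 0.094 0.   ] | tcp [ 0.5027 -0.1422  0.0315] w 0.899 F [-1.1 -0.7  0.3] 19.3
```

View pics/v4.png

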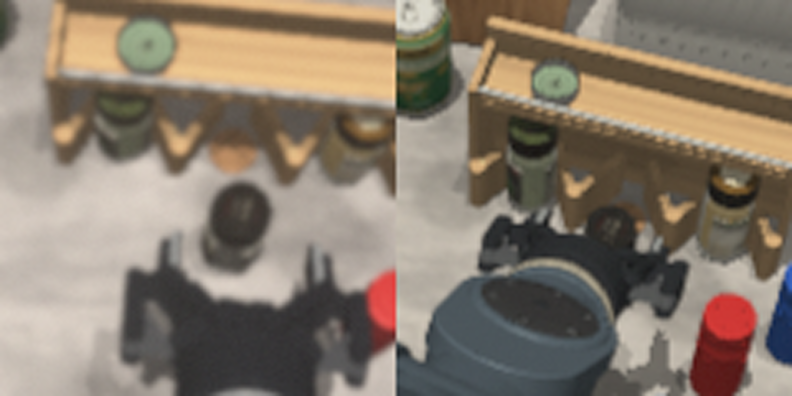

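The jar stands on its own at about (-80 mm, -1 mm) in the rack frame, cap at (238,215) in the top crop, and the neighbours haven't moved. I'll close the fingers, steepen the tool and go low behind the jar.

Emit:
play_rows:
  plan: "-.03 .004 0 .005 .03 0 0;-.06 .008 0 .01 .06 0 1;-.1 .015 0 .015 .094 0 1;-.102 .015 0 .015 .094 0 1;-.102 .015 -.1 .015 .094 0 1;-.102 .015 -.2 .015 .094 0 1;-.102 .015 -.3 .015 .094 0 1;-.102 .015 -.334 .015 .094 0 1;-.102 .015 -.334 .015 .094 0 1;-.102 .015 -.334 .015 .094 0 1"
  force: 40

```text
t: 20.6
tcp_pos: [0.5154, -0.1443, 0.1119]
tool_rot: [[0.827, -0.156, 0.54], [-0.13, -0.988, -0.085], [0.547, 0.0, -0.837]]
wrist_force: [-0.2, -0.0, -0.1]
gripper_width: 0.001
finger_force: 0.0
```

Emit:
play_rows:
  plan: "0 0 -.08 0 0 0 1;0 0 -.16 0 0 0 1;0 0 -.24 0 0 0 1;0 0 -.3 0 0 0 1;0 0 -.35 0 0 0 1;0 0 -.38 0 0 0 1;0 0 -.4 0 0 0 1;0 0 -.42 0 0 0 1;0 0 -.42 0 0 0 1;0 0 -.42 0 0 0 1"

```text
t: 21.85
tcp_pos: [0.5152, -0.1442, 0.0487]
tool_rot: [[0.828, -0.156, 0.539], [-0.13, -0.988, -0.085], [0.546, 0.0, -0.838]]
wrist_force: [0.2, 0.1, -0.3]
gripper_width: -0.002
finger_force: 0.0
```

```bash
python3 - <<'E'
from h import *
s=ctrl.sense();print(s['joints'])
rel(pushtcp(-.128,0,.0105),Rq)
a=snap('top','pics/t5.png')['image'][130:250,250:370];b=snap('scene','pics/s5.png')['image'][130:250,240:360]
cv2.imwrite('pics/v5.png',cv2.resize(np.hstack([a,b]),None,fx=3.3,fy=3.3,interpolation=cv2.INTER_CUBIC))
E
```

```text
[-18.30787723  12.56270091 -53.59181234  -8.8833465    5.07386613
 172.1388454 ]
shift [-0.004  0.001 -0.115] turn [0. 0. 0.] | tcp [ 0.5146 -0.1441  0.0315] w -0.002 F [ 0.2  0.1 -0.3] 21.85
```

View pics/v5.png

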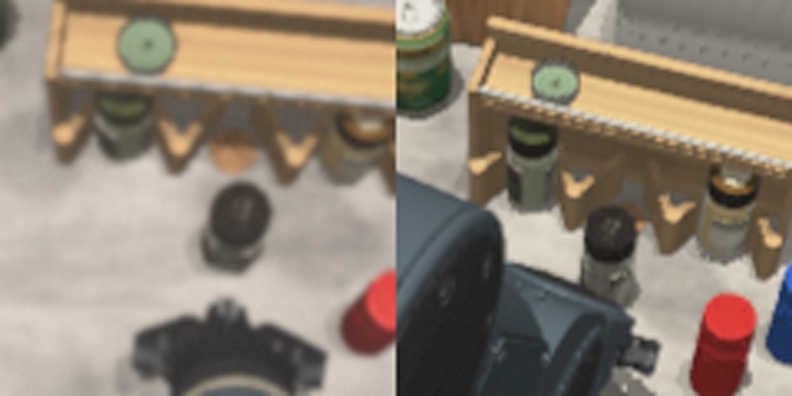

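The closed fingers sit behind the jar, tips at about (228,308) in the top crop, aligned with it, and red is clear. That was my tenth picture, so I'll use forces and numbers from here. Now the last bit down.

Emit:
play_rows:
  plan: "0 0 -.02 0 0 0 1;0 0 -.04 0 0 0 1;0 0 -.06 0 0 0 1;0 0 -.075 0 0 0 1;0 0 -.09 0 0 0 1;0 0 -.1 0 0 0 1;0 0 -.11 0 0 0 1;0 0 -.11 0 0 0 1;0 0 -.11 0 0 0 1;0 0 -.11 0 0 0 1"

```text
t: 23.2
tcp_pos: [0.5152, -0.1442, 0.0321]
tool_rot: [[0.828, -0.156, 0.539], [-0.13, -0.988, -0.085], [0.546, 0.0, -0.838]]
wrist_force: [-0.2, -0.4, -0.1]
gripper_width: 0.0
finger_force: 0.0
```

```bash
python3 - <<'E'
from h import *
rel(pushtcp(-.0295,0,.011),Rq)
E
```

```text
shift [ 0.645 -0.101 -0.001] turn [0. 0. 0.] | tcp [ 0.6119 -0.1593  0.032 ] w 0.0 F [-0.2 -0.4 -0.1] 23.2
```

Emit:
play_rows:
  plan: ".03 -.005 0 0 0 0 1;.06 -.009 0 0 0 0 1;.09 -.014 0 0 0 0 1;.11 -.017 0 0 0 0 1;.13 -.02 0 0 0 0 1;.15 -.023 0 0 0 0 1;.175 -.027 0 0 0 0 1;.2 -.031 0 0 0 0 1;.225 -.035 0 0 0 0 1;.25 -.039 0 0 0 0 1"

```text
t: 24.45
tcp_pos: [0.5529, -0.1501, 0.032]
tool_rot: [[0.828, -0.156, 0.539], [-0.13, -0.988, -0.085], [0.545, 0.0, -0.838]]
wrist_force: [-0.2, -0.2, -0.3]
gripper_width: -0.001
finger_force: 0.4
```

Emit:
play_rows:
  plan: ".025 -.004 0 0 0 0 1;.05 -.008 0 0 0 0 1;.075 -.012 0 0 0 0 1;.1 -.016 0 0 0 0 1;.125 -.02 0 0 0 0 1;.15 -.023 0 0 0 0 1;.175 -.027 0 0 0 0 1;.2 -.031 0 0 0 0 1;.225 -.035 0 0 0 0 1;.24 -.037 0 0 0 0 1"

```text
t: 25.7
tcp_pos: [0.5889, -0.1556, 0.032]
tool_rot: [[0.828, -0.156, 0.539], [-0.13, -0.988, -0.085], [0.546, 0.0, -0.838]]
wrist_force: [-0.8, 0.1, 0.0]
gripper_width: 0.003
finger_force: 0.3
```

```bash
python3 - <<'E'
from h import *
rel(pushtcp(-.0295,0,.011),Rq)
T=snap('top','pics/t6.png'); im=T['image']
old=cv2.imread('pics/t5.png')
# dark cap blob inside window around the bay line at cap height
best=[]
g=cv2.GaussianBlur(cv2.cvtColor(im,cv2.COLOR_BGR2GRAY),(3,3),0)
w=g[140:215,300:350]; print(w[::4,::2])
E
```

```text
shift [ 0.153 -0.025 -0.   ] turn [0. 0. 0.] | tcp [ 0.6119 -0.1593  0.032 ] w 0.003 F [-0.8  0.1  0. ] 25.7
[[158 150 183 194 197 199 199 197 197 195 196 192 188 183 180 177 168 163
  154 146 142 137 124 117 113]
 [165 147 175 196 196 196 195 195 194 194 194 193 193 193 193 194 194 195
  195 196 196 197 197 197 198]
 [141 163 195 200 199 199 198 198 199 199 200 200 200 200 200 200 200 200
  200 200 200 199 199 198 197]
 [178 202 205 206 206 207 208 208 207 208 208 208 208 206 205 204 203 203
  202 201 200 200 199 199 199]
 [123 135 147 154 151 149 162 176 185 184 180 183 192 198 198 195 197 202
  204 204 203 206 206 206 206]
 [ 90  92  93  95  93  91  90  90  95 101  96  92  95  94 106 111 102 110
  115 118 125 128 135 146 154]
 [ 89  91  91  91  92  88  87  83  80  78  69  60  56  55  59  74  86  89
   88  88  87  87  88  89  88]
 [140 133 104 108 132 115  85  79  70  60  59  65  70  76  68  59  66  82
   87  89  89  89  87  85  85]
 [127 176 184 172 132  90  88  84  64  57  60  66  74  77  64  59  64 109
  136 116 103 125 131 100  90]
 [100 129 152 126 104 140 149 118  74  57  58 
[... 304 characters left out ...]
79  79  82  79  75  80 114 158 174 174
  170 171 174 174 175 175 175]
 [211 210 206 200 192 180 165 141 115 114 100 107 125 156 175 176 172 172
  175 176 177 177 178 179 178]
 [167 144 118  96  80  83 107  92  61  63  70  73  68  98 145 148 138 149
  169 177 178 178 178 179 176]
 [ 70  80  64  60  57  57  55  54  53  53  53  53  54  54  54  54  53  55
   65  86 109 135 155 165 170]
 [ 85  76  62  56  53  53  55  57  60  65  69  73  72  69  66  61  55  52
   51  55  72  74  62  73  98]
 [ 83  80  63  53  56  70  93 119 136 140 136 130 127 132 137 135 123 101
   74  56  61  76  79  80  97]
 [ 91  79  60  70 105 122 110  96  89  84  81  79  79  80  81  83  89 101
  114 113  89  80  78  80 117]]
```

Emit:
play_rows:
  plan: ".015 -.002 0 0 0 0 1;.03 -.005 0 0 0 0 1;.045 -.007 0 0 0 0 1;.06 -.009 0 0 0 0 1;.07 -.011 0 0 0 0 1;.08 -.013 0 0 0 0 1;.09 -.014 0 0 0 0 1;.1 -.016 0 0 0 0 1;.11 -.017 0 0 0 0 1;.115 -.018 0 0 0 0 1"

```text
t: 27.0
tcp_pos: [0.606, -0.1583, 0.032]
tool_rot: [[0.828, -0.156, 0.539], [-0.13, -0.988, -0.085], [0.546, 0.0, -0.838]]
wrist_force: [-0.9, 1.2, 0.0]
gripper_width: -0.0
finger_force: 0.3
```

Emit:
play_rows:
  plan: ".004 -.001 0 0 0 0 1;.008 -.001 0 0 0 0 1;.012 -.002 0 0 0 0 1;.016 -.003 0 0 0 0 1;.02 -.003 0 0 0 0 1;.024 -.004 0 0 0 0 1;.027 -.004 0 0 0 0 1;.027 -.004 0 0 0 0 1;.027 -.004 0 0 0 0 1;.027 -.004 0 0 0 0 1"

```text
t: 28.25
tcp_pos: [0.6098, -0.1589, 0.0319]
tool_rot: [[0.828, -0.156, 0.539], [-0.13, -0.988, -0.085], [0.545, 0.0, -0.838]]
wrist_force: [-3.0, 1.1, 0.3]
gripper_width: -0.003
finger_force: 1.1
```

```bash
python3 - <<'E'
from h import *
rel(pushtcp(-.0295,0,.011),Rq)
q=onz(load('pics/t6.png'),(325,172.5),.105)-home; print(q@u,q@np.cross(UP,u))
T=snap('top','pics/t7.png')
g=cv2.cvtColor(T['image'],cv2.COLOR_BGR2GRAY)
print(g[155:190:2,310:340:2])
E
```

```text
shift [ 0.014 -0.003  0.   ] turn [0. 0. 0.] | tcp [ 0.6119 -0.1593  0.032 ] w -0.003 F [-3.   1.1  0.3] 28.25
-0.02792513909807555 -0.0020143969404670453
[[182 192 200 207 203 198 201 203 203 204 204 207 209 210 210]
 [114 128 143 155 160 154 161 179 193 191 185 184 200 205 207]
 [ 91  92  90 102 118 103  96 104 108 122 126 121 137 152 157]
 [ 92  91  91  73  64  63  66  75  75  85  90  82  94  95  93]
 [ 91  89  85  66  52  54  52  58  58  52  54  53  68  89  89]
 [ 88  86  80  67  54  59  57  58  64  56  59  57  73  89  87]
 [106  83  91  83  53  58  56  64  61  58  58  58  79  86  89]
 [122  84  96  93  55  54  57  58  59  56  56  70  91  91  88]
 [ 94  80  87 102  72  54  49  56  51  52  66  94 127 129 100]
 [ 86  94  76 108  96  73  60  56  62  79  96  89 112 150 133]
 [125 142  81  91  84  81  78  77 110 131 101  83  90 149 188]
 [160 154  78  73  81  81  78  80  94 102  84  81  81 132 197]
 [179 165 105  72  78  83  81  76  69  88 113  99  82 102 162]
 [189 174 146 101  90  85  84  79  82 131 157 130  88  88  93]
 [194 174 159 123 115 110 106 102 114 168 173 147 101  87  90]
 [155 158 156 100  93 106 103 105 129 171 177 159 126 102 123]
 [ 71  93 122  71  56  65  64  67  82 125 151 146 148 153 164]
 [ 57  60  65  54  53  53  55  53  55  58  73  72  84 114 142]]
```

Emit:
play_rows:
  plan: ".003 0 0 0 0 0 1;.006 -.001 0 0 0 0 1;.009 -.001 0 0 0 0 1;.012 -.002 0 0 0 0 1;.015 -.002 0 0 0 0 1;.015 -.002 0 0 0 0 1;.015 -.002 0 0 0 0 1;.015 -.002 0 0 0 0 1;.015 -.002 0 0 0 0 1;.015 -.002 0 0 0 0 1"

```text
t: 29.55
tcp_pos: [0.6112, -0.1586, 0.0315]
tool_rot: [[0.829, -0.155, 0.538], [-0.131, -0.988, -0.084], [0.544, -0.0, -0.839]]
wrist_force: [-8.1, 2.5, 4.5]
gripper_width: 0.001
finger_force: 4.1
```

Emit:
play_rows:
  plan: ".003 0 0 0 0 0 1;.006 -.001 0 0 0 0 1;.009 -.001 0 0 0 0 1;.012 -.002 0 0 0 0 1;.015 -.002 0 0 0 0 1;.015 -.002 0 0 0 0 1;.015 -.002 0 0 0 0 1;.015 -.002 0 0 0 0 1;.015 -.002 0 0 0 0 1;.015 -.002 0 0 0 0 1"

```text
t: 30.8
tcp_pos: [0.6127, -0.1585, 0.0311]
tool_rot: [[0.83, -0.155, 0.537], [-0.131, -0.988, -0.083], [0.543, -0.001, -0.84]]
wrist_force: [-12.0, 4.5, 7.7]
gripper_width: 0.001
finger_force: 6.1
```

```bash
python3 - <<'E'
from h import *
rel(pushtcp(-.0295,0,.011),Rq)
T=snap('top','pics/t8.png')
a=T['image'].astype(int);b=cv2.imread('pics/t7.png').astype(int)
print(np.abs(a-b)[150:190,300:350].mean())
E
```

```text
shift [-0.005 -0.005  0.006] turn [-0.    -0.001  0.   ] | tcp [ 0.6119 -0.1593  0.032 ] w 0.001 F [-12.    4.5   7.7] 30.8
4.393833333333333
```

Emit:
play_rows:
  plan: "-.02 .003 0 0 0 0 1;-.05 .008 0 0 0 0 1;-.1 .016 0 0 0 0 1;-.15 .023 0 0 0 0 1;-.2 .031 0 0 0 0 1;-.25 .039 0 0 0 0 1;-.3 .047 0 0 0 0 1;-.35 .055 0 0 0 0 1;-.395 .062 0 0 0 0 1;-.395 .062 0 0 0 0 1"

```text
t: 32.1
tcp_pos: [0.5546, -0.1501, 0.0319]
tool_rot: [[0.828, -0.156, 0.539], [-0.131, -0.988, -0.085], [0.545, 0.0, -0.838]]
wrist_force: [0.4, 0.4, -0.5]
gripper_width: -0.002
finger_force: 0.0
```

```bash
python3 - <<'E'
from h import *
from scipy.optimize import minimize
T=snap('top','pics/t9.png'); S=snap('scene','pics/s9.png')
s=ctrl.sense(); print(s['tcp_pos'],s['wrist_force'],s['t'])
v=np.cross(UP,u); a=np.linspace(0,2*np.pi,60); ring=.0205*np.c_[np.cos(a),np.sin(a),0*a]
# compare with occlusion-free reference: t5 jar, silhouette vs predicted: measure cap left/right edges and front foot arc via intensity profile
for n,c,f in(('T',T,'t9'),('S',S,'s9')):
    for q in(0,):
        J=home
        print(n,'pred cap ring bbox',proj(c,J+ring+[0,0,.105]).min(0),proj(c,J+ring+[0,0,.105]).max(0),'foot',proj(c,J+ring).min(0),proj(c,J+ring).max(0))
    g=cv2.cvtColor(c['image'],cv2.COLOR_BGR2GRAY)
    x,y=proj(c,home+[0,0,.05])[0].astype(int); print(x-16,y-24); print(g[y-24:y+26:2,x-16:x+17:2])
E
```

```text
[ 0.55543363 -0.15026905  0.03221075] [ 0.23616045  0.20094226 -0.40544471] 32.2
T pred cap ring bbox [315.69532613 151.75163165] [334.30913152 169.25412068] foot [312.23804539 167.84866176] [328.88021854 183.67126245]
306 144
[[195 194 192 192 190 190 190 190 189 190 188 191 190 191 191 191 193]
 [197 197 197 197 198 195 194 195 194 194 193 192 192 192 192 190 190]
 [195 195 195 195 194 197 195 194 196 198 197 198 198 197 198 197 199]
 [205 202 202 200 199 198 198 196 194 195 193 193 193 195 195 195 195]
 [203 203 205 205 206 206 206 206 206 205 203 202 201 200 199 199 197]
 [201 195 192 195 198 199 198 200 201 203 204 204 204 206 206 206 204]
 [149 149 147 163 179 189 186 179 181 192 198 197 192 195 199 200 199]
 [109  94  93  97 101 117 127 118 118 136 147 152 150 152 174 188 189]
 [ 94  90  90  89  87  86  91  83  81  89  86 102 109  92 102 105 110]
 [ 91  92  90  89  81  59  51  53  53  59  62  60  66  65  81  89  88]
 [ 89  91  86  87  80  58  55  55  54  56  56  51  54  56  77  87  87]
 [ 92  96  89  82  86  66  54  59  58  62  60  57  57  59  83  87  87]
 [106 137 119  81 101
[... 2124 characters left out ...]
 75  76  71  85  79  80  78  60  81  99  88 167 108  89 130]
 [ 82  75  77  76  52  77  83  82  65  78 107  97  84 164 185 180 159]
 [ 81  76 100 160  56  76  82  79  66  87 110  82  82 151 202 196  80]
 [ 83 140 179 173  69  76  77  79  88  91  99  78  82  90 131  98  76]
 [164 215 195 176 123  89  78  77  87  91  90  84  82  91  91  80  77]
 [198 206 198 178 167 131  99 106  90 101 134 149  82  92  91  81  76]
 [ 65 111 163 183 180 175 167 145 137 184 186 167 112  93  87  79  98]
 [ 88  70  59  81 149 174 179 176 178 180 185 177 133  91  85 113 174]
 [ 96  93  87  77  63  62 129 167 179 187 185 180 164 141 147 182 185]
 [103 100  98  90  62  65  64  68 156 188 185 183 182 180 178 180 182]]
```

Emit:
play_rows:
  plan: ".07 -.011 0 0 0 0 1;.14 -.022 0 0 0 0 1;.21 -.033 0 0 0 0 1;.28 -.044 0 0 0 0 1;.33 -.052 0 0 0 0 1;.35 -.055 0 0 0 0 1;.365 -.057 0 0 0 0 1;.375 -.059 0 0 0 0 1;.38 -.06 0 0 0 0 1;.38 -.06 0 0 0 0 1"

```text
t: 33.45
tcp_pos: [0.6119, -0.1591, 0.0319]
tool_rot: [[0.828, -0.156, 0.539], [-0.13, -0.988, -0.085], [0.545, 0.0, -0.838]]
wrist_force: [-0.6, -0.1, 0.7]
gripper_width: 0.001
finger_force: 0.5
```

Emit:
play_rows:
  plan: ".003 0 0 0 0 0 1;.006 -.001 0 0 0 0 1;.009 -.001 0 0 0 0 1;.012 -.002 0 0 0 0 1;.015 -.002 0 0 0 0 1;.018 -.003 0 0 0 0 1;.021 -.003 0 0 0 0 1;.024 -.004 0 0 0 0 1;.024 -.004 0 0 0 0 1;.024 -.004 0 0 0 0 1"

```text
t: 34.7
tcp_pos: [0.6141, -0.1589, 0.0311]
tool_rot: [[0.829, -0.155, 0.537], [-0.131, -0.988, -0.083], [0.543, -0.001, -0.84]]
wrist_force: [-9.8, 4.0, 7.4]
gripper_width: 0.004
finger_force: 5.2
```

Emit:
play_rows:
  plan: ".004 0 0 0 0 0 1;.008 -.001 0 0 0 0 1;.012 -.002 0 0 0 0 1;.016 -.002 0 0 0 0 1;.02 -.003 0 0 0 0 1;.024 -.004 0 0 0 0 1;.024 -.004 0 0 0 0 1;.024 -.004 0 0 0 0 1;.024 -.004 0 0 0 0 1;.024 -.004 0 0 0 0 1"

```text
t: 35.95
tcp_pos: [0.6152, -0.159, 0.03]
tool_rot: [[0.832, -0.155, 0.533], [-0.131, -0.988, -0.083], [0.54, -0.001, -0.842]]
wrist_force: [-21.9, 5.5, 14.9]
gripper_width: 0.001
finger_force: 11.7
```

Emit:
play_rows:
  plan: "-.02 .003 .005 0 0 0 1;-.05 .008 .01 0 0 0 1;-.1 .016 .01 0 0 0 1;-.15 .023 .01 0 0 0 1;-.2 .031 .01 0 0 0 1;-.25 .039 .01 0 0 0 1;-.3 .047 .01 0 0 0 1;-.35 .055 .01 0 0 0 1;-.43 .067 .01 0 0 0 1;-.43 .067 .01 0 0 0 1"

```text
t: 37.2
tcp_pos: [0.5535, -0.1501, 0.0332]
tool_rot: [[0.828, -0.156, 0.538], [-0.131, -0.988, -0.085], [0.545, 0.0, -0.839]]
wrist_force: [-0.3, 0.4, 0.9]
gripper_width: -0.004
finger_force: 0.0
```

```bash
python3 - <<'E'
from h import *
T=snap('top','pics/t10.png'); S=snap('scene','pics/s10.png')
s=ctrl.sense(); print(s['tcp_pos'],s['t'])
v=np.cross(UP,u)
for n,c,o in(('T',T,'t9'),('S',S,'s9')):
    b=cv2.imread(f'pics/{o}.png')
    d=cv2.absdiff(c['image'],b).max(2); x,y=proj(c,home+[0,0,.05])[0].astype(int)
    print(n,d[y-16:y+20,x-12:x+13].mean(), 'mm shift px for 2mm u:',proj(c,home+.002*u)-proj(c,home))
    for z in(.0,.09):
        x,y=proj(c,home-.0205*u+[0,0,z])[0].astype(int)
        A=np.float32(cv2.cvtColor(b,6)[y-10:y+10,x-9:x+9]);B=np.float32(cv2.cvtColor(c['image'],6)[y-10:y+10,x-9:x+9])
        try:
            print(z,cv2.findTransformECC(A,B,np.eye(2,3,dtype=np.float32),cv2.MOTION_TRANSLATION)[1][:,2])
        except cv2.error as e: print('ecc fail')
# static background check
print(cv2.absdiff(T['image'],cv2.imread('pics/t5.png')).max(2)[125:165,270:300].mean())
for nm,(x,y) in dict(jarL=(287,160),jarR=(360,170)).items():
    print(nm,cv2.absdiff(T['image'],cv2.imread('pics/t0.png') if 0 else cv2.imread('pics/top0.png')).max(2)[y-8:y+12,x-10:x+10].mean())
E
```

```text
[ 0.55505957 -0.15044421  0.03376168] 37.3
T 5.0377777777777775 mm shift px for 2mm u: [[ 0.06168963 -0.76800011]]
0.0 [-0.73552716 -1.005275  ]
0.09 [-0.6418232  -0.94297457]
S 5.325555555555556 mm shift px for 2mm u: [[ 0.18207366 -0.58086664]]
0.0 [-0.16813752 -0.2829554 ]
0.09 [-0.25416157 -0.5853978 ]
2.5833333333333335
jarL 8.8
jarR 8.9375
```

Emit:
play_rows:
  plan: ".08 -.012 -.01 0 0 0 1;.16 -.025 -.01 0 0 0 1;.24 -.037 -.01 0 0 0 1;.32 -.05 -.01 0 0 0 1;.36 -.056 -.01 0 0 0 1;.38 -.059 -.01 0 0 0 1;.39 -.061 -.01 0 0 0 1;.4 -.062 -.01 0 0 0 1;.4 -.062 -.01 0 0 0 1;.4 -.062 -.01 0 0 0 1"

```text
t: 38.55
tcp_pos: [0.6143, -0.1596, 0.0318]
tool_rot: [[0.828, -0.156, 0.538], [-0.131, -0.988, -0.085], [0.545, 0.0, -0.839]]
wrist_force: [-3.7, 0.6, 0.7]
gripper_width: 0.001
finger_force: 1.9
```

Emit:
play_rows:
  plan: ".006 -.001 0 0 0 0 1;.012 -.002 0 0 0 0 1;.018 -.003 0 0 0 0 1;.024 -.004 0 0 0 0 1;.024 .004 0 0 0 0 1;.024 .01 0 0 0 0 1;.024 .004 0 0 0 0 1;.024 -.004 0 0 0 0 1;.024 -.004 0 0 0 0 1;.024 -.004 0 0 0 0 1"

```text
t: 39.8
tcp_pos: [0.615, -0.159, 0.0304]
tool_rot: [[0.831, -0.155, 0.534], [-0.131, -0.988, -0.083], [0.541, -0.001, -0.841]]
wrist_force: [-18.9, 5.4, 11.1]
gripper_width: -0.0
finger_force: 9.7
```

Emit:
play_rows:
  plan: "-.02 .003 .005 0 0 0 1;-.05 .008 .01 0 0 0 1;-.1 .016 .01 0 0 0 1;-.15 .023 .01 0 0 0 1;-.2 .031 .01 0 0 0 1;-.25 .039 .01 0 0 0 1;-.3 .047 .01 0 0 0 1;-.35 .055 .01 0 0 0 1;-.43 .067 .01 0 0 0 1;-.43 .067 .01 0 0 0 1"

```text
t: 41.05
tcp_pos: [0.5527, -0.1499, 0.0332]
tool_rot: [[0.828, -0.156, 0.538], [-0.131, -0.988, -0.085], [0.545, 0.0, -0.839]]
wrist_force: [0.7, -1.0, -0.2]
gripper_width: 0.001
finger_force: 0.0
```

```bash
python3 - <<'E'
from h import *
T=snap('top','pics/t11.png'); S=snap('scene','pics/s11.png')
s=ctrl.sense(); print(s['tcp_pos'],s['t'],s['wrist_force'],s['finger_force'])
def ecc(b,c,x,y,r=10):
    A,B=[np.float32(cv2.cvtColor(i,6)[y-r:y+r,x-r:x+r]) for i in(b,c)]
    try: return cv2.findTransformECC(A,B,np.eye(2,3,dtype=np.float32),cv2.MOTION_TRANSLATION)[1][:,2].round(2)
    except cv2.error: return 'fail'
for n,c,o in(('T',T,'t10'),('S',S,'s10')):
    b=cv2.imread(f'pics/{o}.png')
    for z in(0,.09):
        x,y=proj(c,home-.0205*u+[0,0,z])[0].astype(int); print(n,z,ecc(b,c['image'],x,y))
for nm,(x,y) in dict(jarL=(287,165),jarR=(357,172)).items(): print(nm,ecc(cv2.imread('pics/top0.png'),T['image'],x,y))
g=cv2.cvtColor(T['image'],6); print(g[158:192:2,310:340:2])
E
```

```text
[ 0.55416278 -0.15029982  0.03374499] 41.15 [-0.10087823 -0.73482957  0.52805449] 0.0
T 0 [-0.02 -0.01]
T 0.09 [0.   0.01]
S 0 [-0.13  0.21]
S 0.09 [0.   0.01]
jarL [0.   0.01]
jarR [-0.    0.01]
[[ 91  96 101 116 127 117 118 135 146 151 150 152 173 186 190]
 [ 89  88  84  80  92  81  81  89  86 101 111  93 103 107 108]
 [ 90  88  76  53  54  50  55  57  60  60  64  67  86  88  89]
 [ 86  84  80  59  54  55  54  58  55  51  53  61  86  86  87]
 [ 89  81  87  62  54  58  57  61  58  55  55  69  85  85  89]
 [117  80  99  75  53  53  56  56  54  54  62  77  83  87  86]
 [107  75  96  99  71  56  50  53  54  73  87  79 108 103  90]
 [ 85  72  79 108  84  77  70  71  91 133 110  84 122 141 113]
 [ 97  91  71  82  79  81  77  85 115 114  84  82  98 146 156]
 [140 120  63  74  79  83  80  77  77  83  88  82  83 137 193]
 [164 148  89  76  77  81  79  74  76  95 120  91  79 116 183]
 [183 167 138 110  92  84  84  87 107 143 148 112  84  88 118]
 [193 180 163 154 143 132 133 141 165 173 165 136  95  86  87]
 [189 182 175 175 177 168 167 171 170 174 170 148 106  89  98]
 [184 176 172 177 176 170 167 168 171 174 175 164 146 131 147]
 [178 173 172 175 175 173 168 169 174 179 177 173 172 168 168]
 [179 172 172 177 178 175 173 174 177 179 177 173 172 171 171]]
```

The last push didn't move the jar at all, so it is against a hard stop. The neighbouring jars haven't moved either, and the robot is clear of everything.

```bash
python3 -c "
from bench import ticket
print(ticket.job_done())"
```

```text
the job is handed in; nothing more can be done
None
```

The job is handed in, with no verdict returned: the jar was stood up, released, and pushed into the middle bay until a last 19 N push no longer moved it; the two other jars show no movement in the top view, and I didn't check the tub, garlic and can again.

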